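# Take a lens blank's thickness over to the spring calipers

## Robot

A 7-joint arm with a two-finger parallel gripper is mounted at the origin on the work surface. World frame = base frame: x ahead of the robot, y to its left, z up, the work surface at z = 0. Lengths are in m, angles in rad, forces in N, time in s.
With the tool pointing down it reaches from about 0.425 to 1.025 m from the base axis. Payload 9.4 kg.
Tool frame: the origin (TCP) lies on the centre line of the jaws, within the pads' length; the fingertips stand 22 mm ahead of it and the grasp point (between the pads) lies 3 mm ahead of it; z points along the fingers, y is the line along which they close (so a half turn about z gives the same grasp; the last joint's range is limited). The gripper opens to 85 mm and grips with 20 to 120 N. Pads are 22 mm wide; open, the fingers measure 114 mm over their backs; the gripper's body (76 mm by 85 mm) begins 54 mm behind the grasp point. The pads swing forward as they close: fully open they stand 13 mm farther back than shut.
Start: joints at [1.155, 0.599, -0.003, 1.599, 0.002, 0.943, -0.08], TCP at [0.241, -0.684, 0.253] pointing down, gripper open.
Joint ranges: [-2.57, 2.57], [-0.35, 1.97], [-1.29, 1.29], [0.11, 2.56], [-1.05, 4.19], [0.11, 1.86], [-2.63, 2.63]. Speed limits (rad/s): [2.22, 2.22, 3.01, 3.01, 3.14, 3.14, 3.14].

## Interface

Orientations are given as a unit quaternion [x, y, z, w].
In Python, from station import env, snapshot, outline_of gives the robot as it stands. The module is installed in compiled form; this text tells all that it offers.
- The arm moves only by the tool arm_command, never from a script. Its argument "commands" is a list that holds one entry, the list of rows, each a list of 5 numbers: the shift along the tool's x, y, z in mm, then the turn about the tool's z in degrees, then the opening, from 0 (shut) to 1 (fully open). In form: [[[x, y, z, twist, claw], ...]]. A call has 1 to 5 rows; each row shifts and turns the commanded pose from where the row before left it, along the tool's axes as they then stand; what a row does not reach is not made up. A row lasts 1/10 s, in which the tool goes at most 50 mm and 8.59 degrees, less where a joint would pass 70% of its speed; a pose out of reach is approached as far as the arm can. A call with a gripper value outside its range is refused whole. The fingers move at their own pace and stop on an object; the grip force is fixed at half the most. Time passes only in rows, so rows that do not move let the fingers close. It gives the time, the measured TCP pose, the force, the opening and the grip force at its end, in the units of the state.
- env.get_state(): the state, without advancing time (a new reading comes with each control period).
- snapshot(name): name is "scene" or "side" or "wrist"; returns a dict with "color" (420x560x3 uint8, blue, green, red), "z_map" (420x560 float32, m along the optical axis (not along the pixel's ray), 0 where there is no reading), "intrinsics" (3x3 intrinsics, pixels), "R" (3x3) and "t" (3): a world point X has camera coordinates R X + t; the wrist camera has in their place "hand_eye" (4x4, takes a point from camera to tool coordinates, whose origin is the TCP and whose axes are the flange's). Camera axes: x right, y down, z forward; pixel columns grow to the right and rows downward; lengths in m; the calibration is good to about 2 mm. A picture is of the moment at which its call begins: read the wrist's pose just before it.
- env.close_job(): hands the job in; it is judged then, once.
Trained networks look in the newest picture that a camera, given by its name, has taken for a name from the list of things; names that differ only in an ending like _2 or _b are one class to them, and where a whole thing is asked for, a point or a joint stands for the part that bears it (a point fixed in the world has none). Each returns a list of dicts, best first, with "p" (0 to 1); they miss things now and then, are a little off and sometimes report something else, mostly with a low value. They report only what shows in the picture. A call takes as long as a camera call.
- outline_of(name, camera): "pixels" (420x560 bool, what is visible of it) and "box" ([left, top, right, bottom] in pixels, round what is visible of it).
The state is a dict: "clock": time; "qpos": joint angles; "qd": joint speeds; "joint_torque": joint torques, N m; "eef_pos": TCP position; "tcp_rot": TCP orientation; "wrist_force": force on the tool from outside, world axes, zero at the start; "ft_torque": the same for the moment, N m; "opening": finger opening in m; "grip_force": force on a finger pad.
Only numpy, scipy, OpenCV 4.12 (cv2) and the standard library are available. Lean on these libraries where they do the work, as an engineer would, in place of code of your own. Each camera call takes 0.05 s, during which the arm holds its last target. There are 200 camera calls.

## Task

Measure the amber lens blank that lies on the anvil of the bench thickness gauge: push the gauge's knob down until its sprung foot rests lightly on the blank, without bottoming the foot's spring, and leave it down. Then take the spring calipers off their cradle by the legs, hold them level and well clear of the bench (15 cm up), and squeeze them until the gap between their tips equals the thickness just measured. Finish while still holding the calipers steady at that gap, and leave the holder with the spare blank, the bowl and the gauge block undisturbed.

Things in the scene. Friction and masses are not known exactly. Their poses are not given: they have to be found in the camera images.
- gauge: Bench thickness gauge, a dark iron C-frame fixed to the bench, elsewhere and turned a little each time, its column on the robot's side: base 150 x 90 x 20 mm, arm overhanging the anvil with its top 150 mm above the bench. Origin under the middle of the base, x towards the column; spindle axis and anvil at x = -30 mm. Thickness of the part under the foot = gauge_spindle + gauge_foot.
- anvil (a point): Centre of the flat top of the gauge's steel anvil, a disc 54 mm across, 30 mm above the bench, straight under the spindle. The blank to be measured lies on it, plane face down.
- gauge_knob_top (a point): Centre of the flat top (24 mm across) of the brass palm knob, 34 mm across and 16 mm high, on the gauge's vertical spindle: straight above the anvil, higher than the anvil's top by 138 mm + gauge_spindle. Nothing near it stands higher. Push it straight down with shut fingers.
- gauge_spindle (a joint): Height (m) of the spindle = height of the unsprung foot's face above the anvil. Range 0 to 0.050, starts up at 0.034 to 0.048, falls as the knob is pushed down. Counterbalanced in a tight sleeve: about 4 N (plus the foot's spring) moves it, and it stays where it is left.
- gauge_foot (a joint): How far (m) the sprung foot, a steel disc 14 mm across under the spindle, is pushed up into the spindle: 0 when it touches nothing, travel 0.012. Spring: 0.75 N at first touch plus 0.25 N per mm. It rests lightly on the blank from 0.0015 to 0.0105; at the end of the travel the spring bottoms and the glass may chip.
- blank_thin: Amber glass lens blank, domed on top, 44 mm across, 12 mm thick in the middle (rim 9 mm); origin at the centre of its underside, z up. It lies either on the gauge's anvil or, as the spare, on the rosewood holder.
- blank_thick: Amber glass lens blank, domed on top, 44 mm across, 20 mm thick in the middle (rim 17 mm); origin at the centre of its underside, z up. It lies where the other does not: on the anvil or on the holder.
- calipers: Steel spring calipers, 145 mm long, 90 g, flat on the cradle: two legs 10 mm high (z 0 to 10) sprung apart about a rear pivot at x = -80 mm, tips at x = +53. Origin midway between the outer grip faces (34 mm long, 16 high, z -3 to 13; 53 apart at rest; balanced there); x to the tips, y across the legs. The frame moves with the +y leg. Take from above, a finger outside each leg at x = 0.
- caliper_leg (a joint): Angle A (rad) by which the legs are squeezed, 0 at rest to 0.26. With f = 0.08 - A/2: tip gap = 2 (8 cos f + 133 sin f) mm, width over the grip faces = 2 (20 cos f + 80 sin f) mm. Rest: gap 37, grip 53; gap 20: A 0.130, grip 42.4; gap 12: A 0.190, grip 37.6. Squeeze: 2 N at first touch, 6.5 N at gap 20, 9 N at gap 12; let go, they spring open.
- tip_a (a point): Middle of the inner face of the in-turned tip on the calipers' +y leg, 5 mm above their underside. The gap is the distance tip_a to tip_b. A brass tongue over the legs has black marks for gaps of 4, 8, 12 ... 32 mm, counted from closed (4, 12, 20, 28 long), read against the black line on top of the -y leg.
- tip_b (a point): Middle of the inner face of the in-turned tip on the calipers' -y leg, 5 mm above their underside.
- cradle: Rosewood cradle fixed to the bench: spine 135 x 22 mm, 8 mm high, along x, with two cross bars 26 mm high carrying the calipers (10 mm thick; at x = -54 mm, 50 mm wide; at x = +42 mm, 66 mm wide). Origin under it; the calipers' origin lies 26 mm above, within 2 mm, axes alike. Between the bars both sides of the legs are free.
- holder: Turned rosewood lens holder, 72 mm across, 30 mm high, with the spare blank on its flat top; origin at its underside. A bystander.
- bowl: Bronze grinding bowl, 120 mm across, 40 mm high; origin at its underside. A bystander.
- gauge_block: Tarnished steel gauge block 50 x 24 x 18 mm lying on the bench; origin at its underside. A bystander.

How it is judged:
By the outcome, as a careful person would: the job done as asked, in the order asked, and still so for the second after the job is handed in, while the arm keeps its last pose, push and grip.
It also fails if it takes over 51 s, if anything falls off the work surface, if the arm or the gripper's body presses on something with over 40 N, if the wrist force passes 120 N, or if a joint passes its speed limit or range.

## Working session

There is one attempt and no reset: what is moved stays moved. The work goes in short steps, Python scripts to look and compute and a tool call to move; the robot and the scene stay as the last step left them, time stands still between calls to the robot, and variables do not carry over. Pictures are saved under pics/ and viewed, at most 10 in all, crops included, and the job is handed in when it is done.

Besides the shell and the picture viewer there is one more tool, called as name(argument=value, ...) on one line, values as JSON. arm_command: Moves the arm, as the interface text tells. Its arguments: {"type":"object","properties":{"commands":{"type":"array","items":{"type":"array","items":{"type":"array","items":{"type":"number"}}}}},"required":["commands"]}

```bash
mkdir -p pics
cat > h.py <<'E'
import numpy as np, cv2
from station import env, snapshot, outline_of
from scipy.spatial.transform import Rotation as Rn
def pts(s, mask, st=None):
    v,u=np.nonzero(mask & (s["z_map"]>0)); z=s["z_map"][v,u]; K=s["intrinsics"]
    P=np.stack([(u-K[0,2])*z/K[0,0],(v-K[1,2])*z/K[1,1],z],1)
    if "hand_eye" in s:
        P=P@s["hand_eye"][:3,:3].T+s["hand_eye"][:3,3]
        return P@Rn.from_quat(st["tcp_rot"]).as_matrix().T+np.array(st["eef_pos"])
    return (P-s["t"])@s["R"]
E
python3 - <<'E'
from h import *
st=env.get_state(); print({k:np.round(v,3) for k,v in st.items()})
ims=[]
for c in ["scene","side"]:
    s=snapshot(c); ims.append(s["color"])
    print(c,"cam at",np.round(-s["R"].T@s["t"],3))
    for n in ["gauge","gauge_knob_top","blank_thin","blank_thick","calipers","cradle","holder","bowl","gauge_block"]:
        for o in outline_of(n,c)[:2]:
            P=pts(s,o["pixels"]); 
            if len(P): print(n,round(o["p"],2),o["box"],"med",np.round(np.median(P,0),3),"lo",np.round(np.percentile(P,3,axis=0),3),"hi",np.round(np.percentile(P,97,axis=0),3))
cv2.imwrite("pics/a.png",ims[0]);cv2.imwrite("pics/b.png",ims[1])
E
```

```text
{'clock': np.float64(0.0), 'qpos': array([ 1.155,  0.6  , -0.003,  1.6  ,  0.002,  0.943, -0.08 ]), 'qd': array([-0.   ,  0.   ,  0.001, -0.002,  0.001,  0.   , -0.001]), 'joint_torque': array([ 1.0000e-03, -7.7646e+01,  1.5650e+00, -2.5801e+01,  1.2000e-02,
        9.0000e-03, -0.0000e+00]), 'eef_pos': array([ 0.241, -0.683,  0.252]), 'tcp_rot': array([ 0.986,  0.169, -0.   , -0.001]), 'wrist_force': array([ 0.551,  0.646, -0.389]), 'ft_torque': array([-0.029, -0.017, -0.032]), 'grip_force': np.float64(0.0), 'opening': np.float64(0.085)}
scene cam at [ 0.927 -0.387  0.668]
gauge 0.6 [161.6, 240.9, 233.2, 378.6] med [ 0.597 -0.23   0.022] lo [ 0.517 -0.278  0.013] hi [ 0.647 -0.166  0.211]
gauge 0.2 [323.7, 160.6, 371.0, 208.1] med [0.564 0.228 0.012] lo [0.481 0.186 0.001] hi [0.593 0.266 0.036]
gauge_knob_top 0.79 [165.4, 258.5, 196.2, 325.5] med [ 0.604 -0.234  0.208] lo [ 0.586 -0.248  0.078] hi [ 0.616 -0.218  0.213]
blank_thin 0.64 [268.7, 217.7, 295.9, 241.4] med [0.542 0.015 0.04 ] lo [ 0.52  -0.003  0.031] hi [0.559 0.037 0.044]
blank_thick 0.62 [180.8, 316.7, 213.1, 349.3] 
[... 1175 characters left out ...]
ank_thin 0.37 [176.2, 247.7, 212.2, 278.4] med [0.411 0.013 0.017] lo [0.388 0.002 0.001] hi [0.437 0.03  0.019]
blank_thick 0.68 [366.2, 307.2, 397.2, 338.0] med [ 0.593 -0.237  0.047] lo [ 0.577 -0.254  0.03 ] hi [ 0.616 -0.214  0.05 ]
calipers 0.85 [167.3, 143.8, 236.6, 168.1] med [0.531 0.236 0.032] lo [ 0.463  0.192 -0.001] hi [0.587 0.272 0.039]
holder 0.87 [241.0, 223.3, 282.6, 253.1] med [ 0.525 -0.004  0.01 ] lo [ 0.504 -0.018  0.003] hi [0.564 0.03  0.03 ]
bowl 0.75 [310.0, 178.0, 372.2, 228.6] med [0.708 0.007 0.021] lo [ 0.646 -0.057  0.004] hi [0.749 0.047 0.039]
gauge_block 0.7 [176.5, 249.4, 212.2, 277.7] med [0.411 0.013 0.017] lo [ 0.388  0.002 -0.   ] hi [0.437 0.033 0.019]
```

Run:
```python
from h import *
ims=[]
for c in ["scene","side"]:
    s=snapshot(c)
    o=outline_of("gauge_knob_top",c)[0]
    P=pts(s,cv2.dilate(o["pixels"].astype(np.uint8),np.ones((3,3)))>0); h=P[:,2].max(); Q=P[P[:,2]>np.percentile(P[:,2],90)-.004]
    print(c,"knob",len(Q),np.round(Q.mean(0),4),np.round(Q.min(0),4),np.round(Q.max(0),4),"z",np.round(np.percentile(Q[:,2],[20,50,80,95]),4))
    o=outline_of("blank_thick",c)[0]; P=pts(s,o["pixels"]); print("blank top",np.round(np.percentile(P[:,2],[50,90,98]),4))
    b=o["box"]; ims.append(cv2.resize(s["color"][100:400,140:440],(400,400),interpolation=cv2.INTER_CUBIC))
cv2.imwrite("pics/c.png",np.hstack(ims))
```

```text
scene knob 404 [ 0.6023 -0.2335  0.2109] [ 0.5858 -0.2487  0.2079] [ 0.6169 -0.2168  0.2137] z [0.2097 0.2111 0.212  0.2127]
blank top [0.0485 0.0506 0.0516]
side knob 466 [ 0.5965 -0.2358  0.2097] [ 0.5822 -0.2505  0.2068] [ 0.6137 -0.2186  0.2127] z [0.2084 0.21   0.2109 0.2114]Traceback (most recent call last):
  File "<stdin>", line 8, in <module>
IndexError: list index out of range
```

arm_command(commands=[[[41, -26, -3, 0, 0], [41, -26, -3, 0, 0], [41, -26, -3, 0, 0], [41, -26, -3, 0, 0], [41, -26, -3, 0, 0]]])

```text
clock: 1.8
eef_pos: [0.3921, -0.4915, 0.2686]
tcp_rot: [0.986, 0.169, 0.0, 0.0]
wrist_force: [1.0, -1.8, 0.2]
opening: 0.0121
grip_force: 0.0
```

arm_command(commands=[[[41, -26, -3, 0, 0], [41, -26, -3, 0, 0], [41, -26, -3, 0, 0], [41, -26, -3, 0, 0], [0, 0, 0, 0, 0]]])

```text
clock: 2.3
eef_pos: [0.5166, -0.3333, 0.2808]
tcp_rot: [0.985, 0.174, 0.002, -0.001]
wrist_force: [-0.2, -0.2, 0.6]
opening: 0.0002
grip_force: 0.0
```

Run:
```python
from h import *
st=env.get_state(); print(st["clock"],np.round(st["eef_pos"],4),np.round(st["qpos"],2))
s=snapshot("wrist"); R=Rn.from_quat(st["tcp_rot"]).as_matrix(); print(np.round(s["hand_eye"],3))
for n in ["gauge_knob_top","blank_thick"]:
  for o in outline_of(n,"wrist")[:1]:
    P=pts(s,o["pixels"],st); print(n,o["p"],o["box"],np.round(np.median(P,0),4))
    if n[0]=="g":
        Q=P[P[:,2]>np.percentile(P[:,2],90)-.003]; m=(Q.min(0)+Q.max(0))/2; print(len(Q),np.round(Q.mean(0),4),np.round(m,4),"ptp",np.round(np.ptp(Q,axis=0),3),"z",np.median(Q[:,2]))
        print("tool delta mm",np.round(1000*R.T@(Q.mean(0)-st["eef_pos"]),1))
s2=snapshot("side")
cv2.imwrite("pics/c.png",np.hstack([cv2.resize(s["color"],(400,300)),cv2.resize(s2["color"],(400,300))]))
```

```text
2.3 [ 0.5166 -0.3333  0.2808] [ 0.51  0.44 -0.04  1.83  0.02  0.87 -0.76]
[[ 0.    -0.966 -0.259  0.066]
 [ 1.    -0.     0.001 -0.001]
 [-0.001 -0.259  0.966 -0.12 ]
 [ 0.     0.     0.     1.   ]]
gauge_knob_top 0.66 [139.1, 13.8, 201.2, 80.9] [ 0.6007 -0.2342  0.2094]
2181 [ 0.6009 -0.2324  0.2098] [ 0.6006 -0.2323  0.2104] ptp [0.032 0.031 0.005] z 0.20985037404790816
tool delta mm [113.5 -65.8  71.6]
blank_thick 0.62 [206.0, 67.7, 238.4, 111.1] [ 0.6039 -0.2408  0.0467]
```

View pics/c.png

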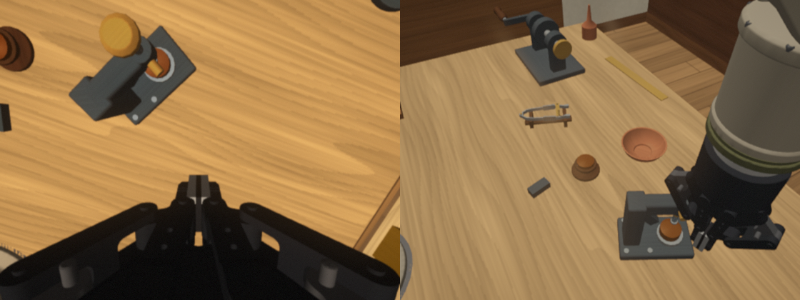

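arm_command(commands=[[[38, -22, 0, 0, 0], [38, -22, 0, 0, 0], [37, -21, 10, 0, 0], [0, 0, 20, 0, 0], [0, 0, 0, 0, 0]]])

```text
clock: 3.0
eef_pos: [0.5948, -0.2418, 0.2478]
tcp_rot: [0.986, 0.169, -0.002, -0.001]
wrist_force: [-1.2, 0.2, -1.0]
opening: 0.0001
grip_force: 0.0
```

Run:
```python
from h import *
st=env.get_state(); print(st["clock"],np.round(st["eef_pos"],4),np.round(st["wrist_force"],1))
R=Rn.from_quat(st["tcp_rot"]).as_matrix(); print("tool delta",np.round(1000*R.T@(np.array([.600,-.2335,.210])-st["eef_pos"]),1))
```

```text
3.0 [ 0.5948 -0.2418  0.2478] [-1.2  0.2 -1. ]
tool delta [ 7.8 -6.  37.8]
```

arm_command(commands=[[[8, -6, 5, 0, 0], [0, 0, 5, 0, 0], [0, 0, 0, 0, 0], [0, 0, 4, 0, 0], [0, 0, 2, 0, 0]]])

```text
clock: 3.5
eef_pos: [0.6014, -0.2339, 0.2343]
tcp_rot: [0.986, 0.168, 0.0, 0.0]
wrist_force: [0.3, -0.6, -0.1]
opening: -0.0003
grip_force: 0.0
```

arm_command(commands=[[[0, 0, 3, 0, 0], [0, 0, 3, 0, 0], [0, 0, 3, 0, 0], [0, 0, 0, 0, 0]]])

```text
clock: 3.9
eef_pos: [0.6016, -0.2334, 0.2249]
tcp_rot: [0.986, 0.168, -0.0, 0.0]
wrist_force: [-1.1, 0.1, -0.1]
opening: 0.0001
grip_force: 0.0
```

Run:
```python
from h import *
st=env.get_state(); print(st["clock"],np.round(st["eef_pos"],4),np.round(st["wrist_force"],1))
s=snapshot("scene"); s2=snapshot("side")
for c,x in (("scene",s),("side",s2)):
  for o in outline_of("gauge_knob_top",c)[:1]:
    P=pts(x,o["pixels"]); print(c,o["p"],o["box"],np.round(np.percentile(P[:,2],[50,90,98]),4))
a=cv2.resize(s["color"][220:370,120:270],(400,400)); b=cv2.resize(s2["color"][220:370,300:450],(400,400))
cv2.imwrite("pics/d.png",np.hstack([a,b]))
```

```text
3.9 [ 0.6016 -0.2334  0.2249] [-1.1  0.1 -0.1]
scene 0.79 [164.9, 264.6, 194.3, 329.2] [0.1955 0.2029 0.21  ]
side 0.8 [379.6, 249.0, 417.5, 315.3] [0.1951 0.2015 0.2028]
```

View pics/d.png

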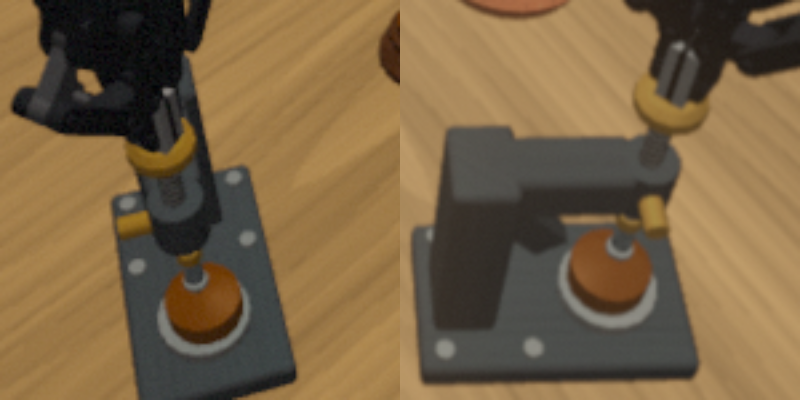

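The fingertips sit centred on the brass knob, around (165,130) left and (675,95) right. The knob has dropped to about 0.203 m, and the thick blank is under the foot. I'll push about 20 mm more.

arm_command(commands=[[[0, 0, 4, 0, 0], [0, 0, 4, 0, 0], [0, 0, 4, 0, 0], [0, 0, 2, 0, 0], [0, 0, 0, 0, 0]]])

```text
clock: 4.6
eef_pos: [0.6017, -0.2332, 0.2107]
tcp_rot: [0.986, 0.169, -0.0, -0.0]
wrist_force: [0.6, -0.3, 1.0]
opening: 0.0003
grip_force: 0.0
```

arm_command(commands=[[[0, 0, 2, 0, 0], [0, 0, 2, 0, 0], [0, 0, 2, 0, 0], [0, 0, 0, 0, 0]]])

```text
clock: 5.0
eef_pos: [0.6017, -0.2333, 0.2052]
tcp_rot: [0.986, 0.169, -0.0, -0.0]
wrist_force: [-0.4, 0.8, 2.4]
opening: -0.0
grip_force: 1.2
```

Run:
```python
from h import *
st=env.get_state(); print(st["clock"],np.round(st["eef_pos"],4),np.round(st["wrist_force"],1))
s=snapshot("scene"); s2=snapshot("side")
for c,x in (("scene",s),("side",s2)):
  for o in outline_of("gauge_knob_top",c)[:1]:
    P=pts(x,o["pixels"]); print(c,o["p"],o["box"],np.round(np.percentile(P[:,2],[50,90,98]),4))
a=cv2.resize(s["color"][240:360,120:240],(400,400),interpolation=3); b=cv2.resize(s2["color"][240:360,330:450],(400,400),interpolation=3)
cv2.imwrite("pics/e.png",np.hstack([a,b]))
```

```text
5.0 [ 0.6017 -0.2333  0.2052] [-0.4  0.8  2.4]
scene 0.85 [170.2, 276.6, 198.6, 335.1] [0.1765 0.1824 0.1849]
side 0.73 [377.4, 257.8, 411.0, 322.1] [0.1761 0.1817 0.1831]
```

View pics/e.png

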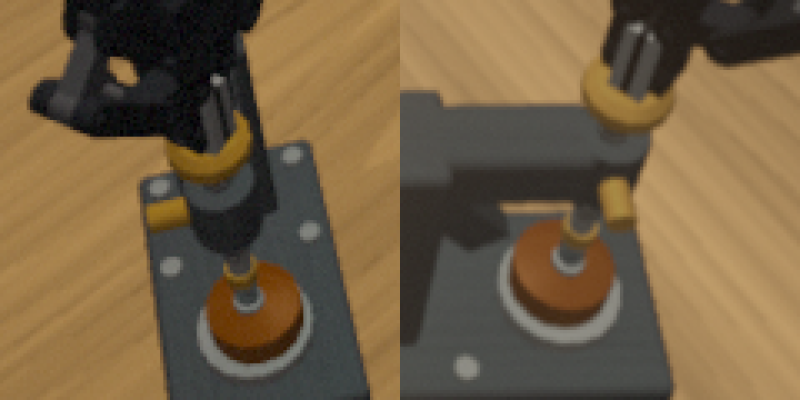

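The knob top is at about 0.183 m, so the spindle is about 15 mm and the foot about 5 mm in, resting on the thick (20 mm) blank. Now I'll retreat and go to the calipers.

arm_command(commands=[[[0, 0, -15, 0, 0], [0, 0, -40, 0, 0], [7, -40, -20, 0, 0.5], [9, -46, 0, 0, 1], [9, -46, 0, 0, 1]]])

```text
clock: 5.7
eef_pos: [0.5815, -0.0997, 0.2821]
tcp_rot: [0.986, 0.168, 0.001, 0.0]
wrist_force: [0.6, 0.8, 0.2]
opening: 0.0433
grip_force: 0.0
```

arm_command(commands=[[[9, -46, 0, 0, 1], [9, -46, 0, 0, 1], [9, -46, 0, 0, 1], [9, -46, 0, 0, 1], [9, -46, 0, 0, 1]]])

```text
clock: 6.2
eef_pos: [0.5471, 0.133, 0.2814]
tcp_rot: [0.986, 0.168, 0.001, 0.0]
wrist_force: [1.1, 1.1, -0.1]
opening: 0.0855
grip_force: 0.0
```

arm_command(commands=[[[-5, -46, 0, 0, 1], [-20, 0, 0, 0, 1], [0, 0, 0, 0, 1]]])

```text
clock: 6.5
eef_pos: [0.5064, 0.1672, 0.281]
tcp_rot: [0.985, 0.17, -0.0, 0.0]
wrist_force: [0.8, -0.6, 0.1]
opening: 0.0853
grip_force: 0.0
```

Run:
```python
from h import *
st=env.get_state(); print(st["clock"],np.round(st["eef_pos"],4),np.round(st["qpos"],2))
s=snapshot("wrist"); 
m=np.zeros((420,560),bool)
for n in ["calipers","cradle","tip_a"]:
  for o in outline_of(n,"wrist")[:1]:
    P=pts(s,o["pixels"],st); print(n,o["p"],o["box"],np.round(np.median(P,0),4),np.round(np.percentile(P[:,2],[10,50,90,97]),4))
    mu,ax=cv2.PCACompute(P[:,:2].astype(np.float32),None); print(mu,ax[0],np.degrees(np.arctan2(ax[0,1],ax[0,0])))
cv2.imwrite("pics/f.png",cv2.resize(s["color"],(800,600)))
```

```text
6.5 [0.5064 0.1672 0.281 ] [-0.34  0.34 -0.11  2.    0.05  0.8  -1.71]
calipers 0.96 [192.7, 91.1, 279.1, 198.4] [0.5533 0.2397 0.0358] [0.0303 0.0358 0.0382 0.0387]
[[0.5387306  0.23784818]] [ 0.93760544 -0.34770086] -20.346754
tip_a 0.86 [192.8, 89.9, 282.1, 199.8] [0.5547 0.239  0.0358] [0.0313 0.0358 0.0382 0.0387]
[[0.53985834 0.2366452 ]] [ 0.92624146 -0.3769307 ] -22.14369
```

View pics/f.png

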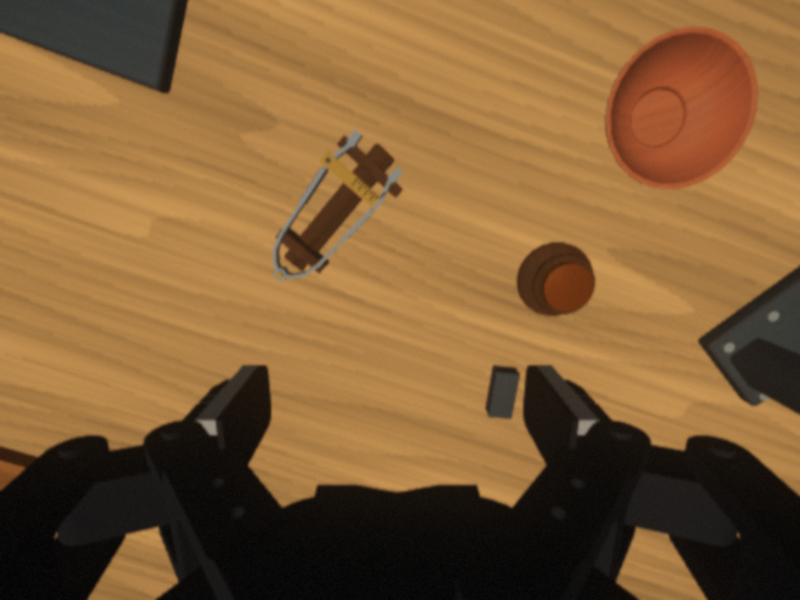

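The calipers lie with pivot at (280,272) and tips at (355,137) and (397,175), so their x-axis runs about +40° from tool x. I'll turn the tool and move nearer.

arm_command(commands=[[[0, 0, 0, 8, 1], [0, 0, 0, 8, 1], [0, 0, 0, 8, 1], [0, 0, 0, 8, 1], [0, 0, 0, 8, 1]]])

```text
clock: 7.2
eef_pos: [0.5096, 0.1657, 0.2804]
tcp_rot: [0.983, -0.182, 0.0, 0.0]
wrist_force: [0.3, 0.7, 0.8]
opening: 0.0851
grip_force: 0.0
```

arm_command(commands=[[[-10, -26, 20, 0, 1], [-10, -26, 20, 0, 1], [-10, -25, 20, 0, 1], [0, 0, 0, 0, 1]]])

```text
clock: 7.6
eef_pos: [0.5071, 0.2522, 0.2178]
tcp_rot: [0.984, -0.177, -0.001, 0.0]
wrist_force: [-0.9, 0.1, 0.0]
opening: 0.0855
grip_force: 0.0
```

```bash
cat > cal.py <<'E'
from h import *
st=env.get_state(); print(st["clock"],np.round(st["eef_pos"],4),np.round(st["qpos"],2))
s=snapshot("wrist"); R=Rn.from_quat(st["tcp_rot"]).as_matrix()
o=outline_of("calipers","wrist")[0]
P=pts(s,o["pixels"],st); P=P[(P[:,2]>.027)&(P[:,2]<.05)]
print(o["p"],o["box"],len(P),"z",np.round(np.percentile(P[:,2],[10,50,90,97]),4))
T=(P-st["eef_pos"])@R*1000
# midline: per x slice, mid of extreme y
xs=np.arange(T[:,0].min(),T[:,0].max(),6); rows=[]
for a in xs:
    q=T[(T[:,0]>=a)&(T[:,0]<a+6)]
    if len(q)>5: rows.append((a+3,q[:,1].min(),q[:,1].max()))
r=np.array(rows); print(np.round(r,1))
w=r[:,2]-r[:,1]>25; c=np.polyfit(r[w,0],(r[w,1]+r[w,2])/2,1)
print("axis turn deg",np.degrees(np.arctan(c[0])),"x range",T[:,0].min(),T[:,0].max())
ox=(T[:,0].max()-53+T[:,0].min()+92)/2
print("origin tool mm",ox,np.polyval(c,ox),"tips-based",T[:,0].max()-53,"z",np.median(T[:,2]))
for e in (ox,): print("world",np.round(R@np.array([ox,np.polyval(c,ox),0])/1000+st["eef_pos"],4))
v=s["color"]
cv2.imwrite("pics/g%d.png"%(st["clock"]*10),cv2.resize(v,(800,600)))
E
python3 cal.py; ls pics
```

```text
7.6 [0.5071 0.2522 0.2178] [-0.59  0.46  0.05  2.   -0.03  0.69 -2.45]
0.74 [251.9, 101.8, 309.7, 238.3] 1892 z [0.0336 0.0362 0.0382 0.0388]
[[-44.2  -0.1  10.7]
 [-38.2  -6.6  17.1]
 [-32.2 -10.8  21.4]
 [-26.2 -13.   24.4]
 [-20.2 -15.   26.4]
 [-14.2 -15.   27.5]
 [ -8.2 -15.8  27.3]
 [ -2.2 -16.9  27.2]
 [  3.8 -16.9  29. ]
 [  9.8 -17.8  29.9]
 [ 15.8 -17.7  29.9]
 [ 21.8 -19.6  31.5]
 [ 27.8 -19.4  32.3]
 [ 33.8 -20.3  32.2]
 [ 39.8 -20.4  32.9]
 [ 45.8 -21.   33.7]
 [ 51.8 -21.3  33.8]
 [ 57.8 -24.9  33.7]
 [ 63.8 -24.8  34.6]
 [ 69.8 -19.9  33.5]
 [ 75.8 -17.8  31.2]
 [ 81.8 -17.8  32. ]
 [ 87.8 -17.6  32.8]
 [ 93.8 -17.5  32.6]]
axis turn deg 0.6062442553850355 x range -47.230550120440846 93.3463830854893
origin tool mm 42.55791648252422 6.237931038368735 tips-based 40.34638308548929 z 181.4635819806199
world [0.5448 0.2315 0.2177]
a.png
b.png
c.png
d.png
e.png
f.png
g76.png
```

arm_command(commands=[[[21, 3, 10, 0.6, 1], [20, 3, 30, 0, 1], [0, 0, 45, 0, 1], [0, 0, 25, 0, 1], [0, 0, 0, 0, 1]]])

```text
clock: 8.2
eef_pos: [0.5432, 0.2263, 0.108]
tcp_rot: [0.983, -0.185, -0.002, 0.002]
wrist_force: [0.2, 0.7, 0.5]
opening: 0.0854
grip_force: 0.0
```

```bash
python3 cal.py | grep -v "^ \["
python3 - <<'E'
from h import *
st=env.get_state(); R=Rn.from_quat(st["tcp_rot"]).as_matrix(); print(np.round(1000*R.T@(np.array([.5445,.2315,.031])-st["eef_pos"]),1), R[:,0])
E
```

```text
8.2 [0.5432 0.2263 0.108 ] [-0.52  0.63  0.04  2.03 -0.04  0.48 -2.39]
0.79 [224.6, 157.1, 312.8, 344.1] 4103 z [0.0318 0.0359 0.0381 0.0386]
[[-87.5 -11.8   0.4]
axis turn deg -0.26188409135640567 x range -90.54926343826189 50.128435814960575
origin tool mm -0.7104138116506533 -5.708259476358416 tips-based -2.871564185039425 z 72.03621309141984
world [0.5446 0.2319 0.108 ]
[-1.5 -3.4 80.1] [ 9.31752152e-01 -3.63094569e-01  5.10934661e-04]
```

```bash
ls -t pics | head -1 | xargs -I{} cp pics/{} pics/near.png
```

```text
(no output)
```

View pics/near.png

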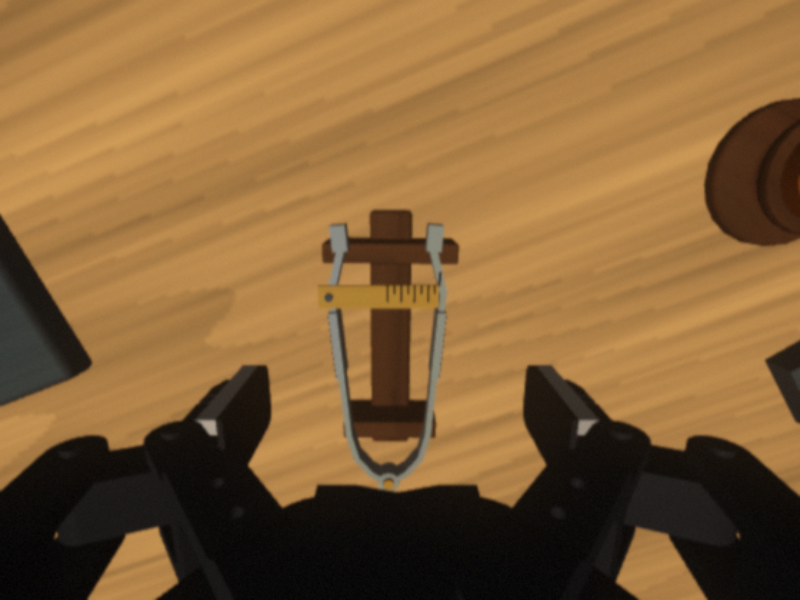

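arm_command(commands=[[[-1, -4, 20, 0, 1], [0, 0, 25, 0, 1], [0, 0, 0, 0, 1]]])

```text
clock: 8.6
eef_pos: [0.5442, 0.2327, 0.0653]
tcp_rot: [0.983, -0.184, -0.0, 0.0]
wrist_force: [-0.1, 0.5, 0.3]
opening: 0.0851
grip_force: 0.0
```

```bash
sed -i 's/^cv2.imwrite.*//' cal.py; python3 cal.py | grep -v "^ \["
python3 - <<'E'
from h import *
st=env.get_state(); R=Rn.from_quat(st["tcp_rot"]).as_matrix(); print(np.round(st["eef_pos"],4),np.round(1000*R.T@(np.array([.5446,.2317,.031])-st["eef_pos"]),1), R[:,0])
E
```

```text
8.6 [0.5442 0.2327 0.0653] [-0.52  0.7   0.03  2.04 -0.05  0.4  -2.39]
[0.545  0.2329 0.067 ] [ 0.   1.3 36. ] [ 0.93225331 -0.36180446  0.00113512]Traceback (most recent call last):
  File "cal.py", line 4, in <module>
    o=outline_of("calipers","wrist")[0]
      ~~~~~~~~~~~~~~~~~~~~~~~~~~~~~~^^^
IndexError: list index out of range
```

arm_command(commands=[[[0, 1, 15, 0, 1], [0, 0, 15, 0, 1], [0, 0, 5, 0, 1], [0, 0, 0, 0, 1]]])

```text
clock: 9.1
eef_pos: [0.5433, 0.2318, 0.0292]
tcp_rot: [0.983, -0.184, -0.001, 0.001]
wrist_force: [0.0, 0.7, -0.2]
opening: 0.0852
grip_force: 0.0
```

arm_command(commands=[[[0, 0, 0, 0, 0.75], [0, 0, 0, 0, 0.66], [0, 0, 0, 0, 0.6], [0, 0, 0, 0, 0.57], [0, 0, 0, 0, 0.57]]])

```text
clock: 9.6
eef_pos: [0.5444, 0.2323, 0.031]
tcp_rot: [0.983, -0.184, 0.001, -0.0]
wrist_force: [-0.2, -0.5, 6.0]
opening: 0.0487
grip_force: 5.2
```

Run:
```python
from h import *
st=env.get_state(); print(np.round(st["eef_pos"],4),st["opening"],st["grip_force"],np.round(st["wrist_force"],1))
s=snapshot("wrist"); s2=snapshot("side")
cv2.imwrite("pics/h.png",np.hstack([cv2.resize(s["color"],(400,300)),cv2.resize(s2["color"][90:210,130:290],(400,300),interpolation=3)]))
```

```text
[0.5444 0.2323 0.031 ] 0.048694181969610686 5.204497784434352 [-0.2 -0.5  6. ]
```

View pics/h.png

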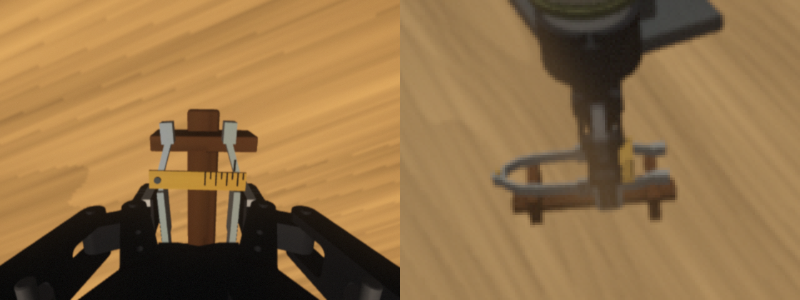

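arm_command(commands=[[[0, 0, -2, 0, 0.54], [0, 0, 0, 0, 0.54], [0, 0, -5, 0, 0.54], [0, 0, -10, 0, 0.54], [0, 0, -15, 0, 0.54]]])

```text
clock: 10.2
eef_pos: [0.5435, 0.2319, 0.0627]
tcp_rot: [0.983, -0.184, -0.001, 0.0]
wrist_force: [-0.6, 0.6, -1.8]
opening: 0.046
grip_force: 4.5
```

arm_command(commands=[[[0, 0, -30, 0, 0.54], [0, 0, -40, 0, 0.54], [0, 0, -40, 0, 0.54], [0, 0, -25, 0, 0.54], [0, 0, 0, 0, 0.52]]])

```text
clock: 10.7
eef_pos: [0.5455, 0.2327, 0.2023]
tcp_rot: [0.983, -0.184, 0.003, -0.002]
wrist_force: [0.7, 0.1, -1.5]
opening: 0.0446
grip_force: 5.0
```

arm_command(commands=[[[0, 0, 0, 0, 0.51], [0, 0, 0, 0, 0.5], [0, 0, 0, 0, 0.5], [0, 0, 0, 0, 0.5]]])

```text
clock: 11.1
eef_pos: [0.5434, 0.2319, 0.1962]
tcp_rot: [0.983, -0.184, -0.001, 0.001]
wrist_force: [-0.6, -0.5, -1.4]
opening: 0.0427
grip_force: 5.6
```

Run:
```python
from h import *
st=env.get_state(); print(np.round(st["eef_pos"],4),st["opening"],st["grip_force"],np.round(st["wrist_force"],1))
s=snapshot("wrist"); s2=snapshot("side")
c=s["color"][130:360,150:410]
cv2.imwrite("pics/i.png",np.hstack([cv2.resize(c,(510,450),interpolation=3),cv2.resize(s2["color"][60:210,130:230],(290,450),interpolation=3)]))
np.savez("w.npz",c=s["color"],z=s["z_map"])
```

```text
[0.5434 0.2319 0.1962] 0.042689992677126365 5.5813515186309814 [-0.6 -0.5 -1.4]
```

View pics/i.png

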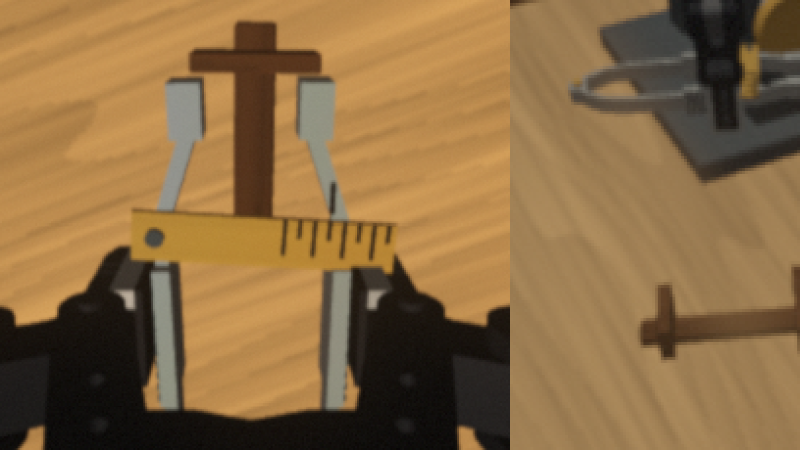

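The calipers are lifted and level. The tongue's marks run from x=284 to 389, and the leg's black line is at about x=333, between the 16 and 20 marks. I'll measure the tip gap itself.

Run:
```python
from h import *
d=np.load("w.npz"); c=d["c"]; z=d["z"]
st=env.get_state(); s=snapshot("wrist"); K=s["intrinsics"]; print(K[0,0],K[0,2],K[1,2])
c=s["color"];z=s["z_map"]; g=c.astype(int).sum(2)//3
y0,x0=130,150
for r in (175,180,185,190,195):
    print(r,"L",list(g[r,230:262]),"z",np.round(np.median(z[r,236:250]),4)); print("   R",list(g[r,296:326]),"z",np.round(np.median(z[r,306:318]),4))
# gray steel mask vs wood: low saturation
hsv=cv2.cvtColor(c,cv2.COLOR_BGR2HSV)
for r in (180,190): print(list(hsv[r,244:262,1]),list(hsv[r,294:314,1]))
# tongue region depth + line
print("tongue z",np.round(np.median(z[243:260,230:290]),4))
u=cv2.resize(c[210:275,285:360],(750,600),interpolation=cv2.INTER_CUBIC); cv2.imwrite("pics/j.png",u)
P=pts(s,(z>0)&(z<.32),st); print(np.round(np.percentile(P[:,2],[1,10,50,90]),4))
```

```text
295.79563804297896 277.5649347378016 210.96227759670904
175 L [np.int64(138), np.int64(136), np.int64(137), np.int64(140), np.int64(143), np.int64(146), np.int64(146), np.int64(146), np.int64(145), np.int64(144), np.int64(147), np.int64(143), np.int64(145), np.int64(146), np.int64(145), np.int64(144), np.int64(143), np.int64(144), np.int64(145), np.int64(144), np.int64(141), np.int64(122), np.int64(78), np.int64(77), np.int64(124), np.int64(139), np.int64(140), np.int64(142), np.int64(143), np.int64(143), np.int64(143), np.int64(146)] z 0.1166
   R [np.int64(136), np.int64(136), np.int64(135), np.int64(133), np.int64(125), np.int64(98), np.int64(88), np.int64(117), np.int64(134), np.int64(139), np.int64(143), np.int64(142), np.int64(142), np.int64(140), np.int64(140), np.int64(142), np.int64(142), np.int64(143), np.int64(142), np.int64(141), np.int64(142), np.int64(142), np.int64(140), np.int64(141), np.int64(143), np.int64(144), np.int64(146), np.int64(141), np.int64(142), np.int64(143)] z 0.1168
180 L [np.int64(138), np.int64(139), np.int64(138), np.int64(138), np.int64(142), np.in
[... 4189 characters left out ...]
), np.uint8(30), np.uint8(28), np.uint8(28), np.uint8(29), np.uint8(29), np.uint8(33), np.uint8(32)]
[np.uint8(12), np.uint8(10), np.uint8(14), np.uint8(12), np.uint8(12), np.uint8(14), np.uint8(14), np.uint8(13), np.uint8(28), np.uint8(71), np.uint8(133), np.uint8(142), np.uint8(147), np.uint8(147), np.uint8(147), np.uint8(148), np.uint8(149), np.uint8(146)] [np.uint8(146), np.uint8(148), np.uint8(148), np.uint8(148), np.uint8(149), np.uint8(146), np.uint8(137), np.uint8(102), np.uint8(50), np.uint8(30), np.uint8(26), np.uint8(29), np.uint8(29), np.uint8(26), np.uint8(28), np.uint8(28), np.uint8(29), np.uint8(29), np.uint8(28), np.uint8(28)]
tongue z 0.1227
[-0.0026 -0.0017  0.001   0.2626]
```

View pics/j.png

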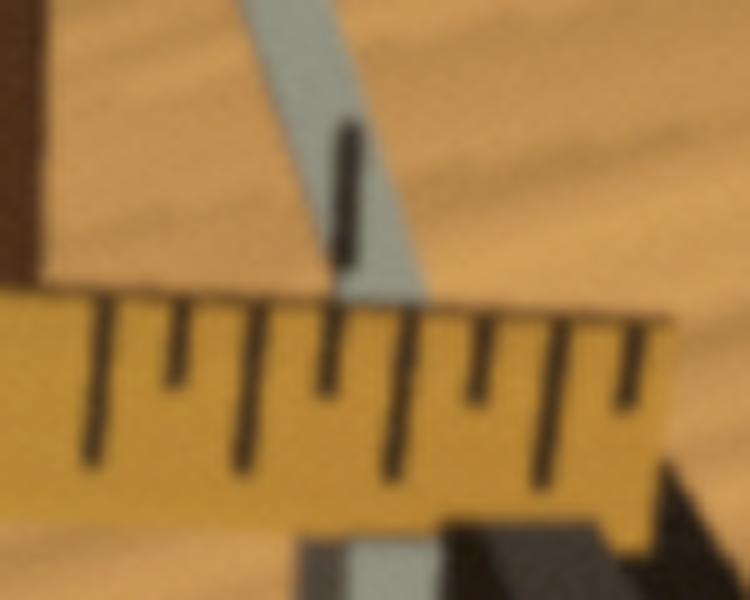

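Run:
```python
from h import *
st=env.get_state(); s=snapshot("wrist"); z=s["z_map"]; c=s["color"]; print(st["opening"],st["grip_force"],np.round(st["eef_pos"],4))
print(np.round(z[232:262:2,322],4), np.round(z[232:262:2,300],4))
R=Rn.from_quat(st["tcp_rot"]).as_matrix()
def T(u,v,zz):
    K=s["intrinsics"]; p=np.array([(u-K[0,2])*zz/K[0,0],(v-K[1,2])*zz/K[1,1],zz]); return 1000*(s["hand_eye"]@np.r_[p,1])[:3]
zl=np.median(z[233:240,318:323]); zt=np.median(z[244:258,285:330])
for n,u,v,zz in (("line bot",319.5,239,zl),("line top",320,223,np.median(z[221:226,318:321])),("16",318.3,243.5,np.median(z[243:247,310:330])),("20",325.9,244,np.median(z[243:247,310:330])),("4",295.4,242.5,np.median(z[243:247,290:310])),("tipL",251.7,180,np.median(z[180,240:250])),("tipR",303,180,np.median(z[180,306:316]))): print(n,np.round(T(u,v,zz),2),round(float(zz),4))
# fine leg geometry: outer/inner edges of legs by mask
o=outline_of("calipers","wrist")
for q in o[:1]:
    P=(pts(s,q["pixels"],st)-st["eef_pos"])@R*1000; P=P[np.abs(P[:,2])<25]
    for a in range(0,60,6):
        k=P[(P[:,0]>=a)&(P[:,0]<a+6)]; 
        if len(k): L=k[k[:,1]<0]; Q=k[k[:,1]>0]; print(a+3,np.round([L[:,1].min(),L[:,1].max(),Q[:,1].min(),Q[:,1].max(),np.median(L[:,2]),np.median(Q[:,2])],1))
```

```text
0.04284520720648406 5.58149479329586 [0.5437 0.232  0.1966]
[0.1234 0.1218 0.1236 0.1237 0.1228 0.1235 0.1219 0.1224 0.123  0.1224
 0.1217 0.1232 0.1225 0.1236 0.1235] [0.3359 0.3346 0.3373 0.3365 0.3382 0.1228 0.1217 0.1202 0.1228 0.1228
 0.1228 0.1238 0.1225 0.1241 0.1229]
line bot [22.37 16.68 -3.75] 0.1231
line top [29.24 16.68 -3.42] 0.1217
16 [20.98 16.02 -5.31] 0.122
20 [20.78 19.16 -5.37] 0.122
4 [21.44  6.57 -5.36] 0.1218
tipL [ 46.97 -11.05  -3.01] 0.1174
tipR [46.95  9.34 -2.83] 0.1176
3 [-22.4 -17.9  16.5  20.6  -5.4  -5.7]
9 [-22.4  -0.2   0.2  32.5  -5.2  -5.5]
15 [-26.2  -0.2   0.2  30.   -5.4  -5.5]
21 [-25.9  -0.2   0.2  30.3  -5.3  -5.4]
27 [-24.2 -15.4  13.8  19.   -2.9  -3.2]
33 [-18.7 -13.5  11.7  17.   -3.   -3.1]
39 [-17.9 -10.8   9.   16.   -3.1  -3.1]
45 [-18.1 -10.9   9.1  16.3  -3.   -3. ]
51 [-18.  -11.    9.1  16.1  -2.8  -2.8]
```

arm_command(commands=[[[0, 0, 0, 0, 0.497], [0, 0, 0, 0, 0.497], [0, 0, 0, 0, 0.497], [0, 0, 0, 0, 0.497], [0, 0, 0, 0, 0.497]]])

```text
clock: 11.85
eef_pos: [0.5439, 0.2321, 0.1973]
tcp_rot: [0.983, -0.184, 0.0, 0.0]
wrist_force: [0.3, -0.6, -0.4]
opening: 0.0426
grip_force: 5.7
```

Run:
```python
from h import *
g=[]
for i in range(4):
    st=env.get_state(); s=snapshot("wrist"); z=s["z_map"]; R=Rn.from_quat(st["tcp_rot"]).as_matrix()
    c=s["color"].astype(float).mean(2)
    d=c[174:192].copy()
    for r in d[::3]:
        # top edges: half level between tip tone and dark band
        def cross(a,h): 
            k=np.argmax(a<h); return k-1+(a[k-1]-h)/(a[k-1]-a[k])
        L=242+cross(r[242:262],112); Q=314-cross(r[314:290:-1],112); g.append((Q-L))
    zz=np.median(np.r_[z[174:192,240:250].ravel(),z[174:192,306:316].ravel()])
    print(round(st["opening"]*1000,2),round(st["grip_force"],2),"gap",np.round(np.mean(g)*zz/s["intrinsics"][0,0]*1000,2)); g=[]
s=snapshot("scene"); o=outline_of("gauge_knob_top","scene")[0]; P=pts(s,o["pixels"]); print(np.round(np.percentile(P[:,2],[50,90,98]),4))
a=s["color"][130:370,130:400]; cv2.imwrite("pics/k.png",cv2.resize(a,(675,600),interpolation=3))
```

```text
42.62 5.67 gap 20.05
42.6 5.67 gap 20.08
42.54 5.67 gap 20.07
42.02 5.67 gap 20.07
[0.1808 0.1838 0.1847]
```

View pics/k.png

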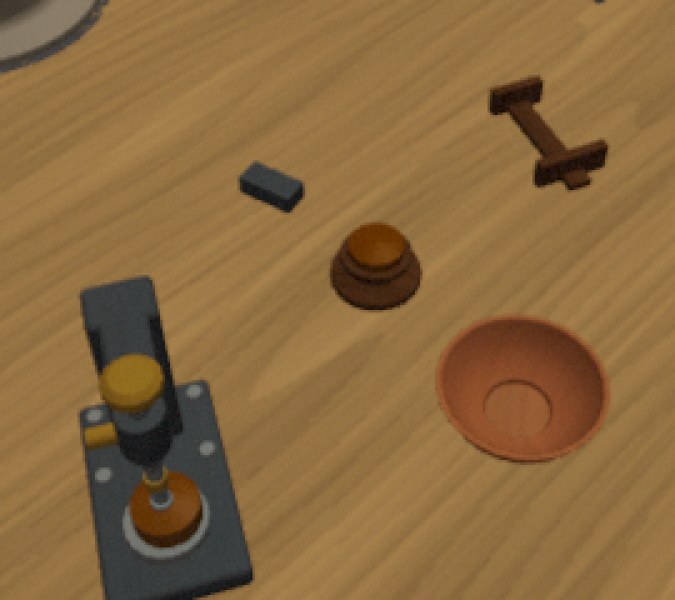

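The knob is still down with the foot on the blank, and the holder, block and bowl haven't moved. The tip gap measures 20.07 mm, so I'm handing in.

```bash
python3 -c "
from station import env
print(env.close_job())"
```

```text
the job is handed in; nothing more can be done
None
```

I handed the job in: the gauge foot rests about 5 mm into its spring on the thick (20 mm) blank, and the calipers are held level at about 20 cm with a measured tip gap of 20.1 mm. The gripper opening agrees with that gap, but the brass tongue read about 17 mm and the grip force suggested about 23 mm; I went with the direct measurement.

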